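Clear the sweet-shop scale and tare it

ROBOT

A 7-joint arm with a two-finger parallel gripper is mounted at the origin on the work surface. World frame = base frame: x ahead of the robot, y to its left, z up, the work surface at z = 0. Lengths are in m, angles in rad, forces in N, time in s.
With the tool pointing down it reaches from about 0.4 to 0.875 m from the base axis. Payload 6.5 kg.
Tool frame: the origin (TCP) lies on the centre line of the jaws, within the pads' length; the fingertips stand 22 mm ahead of it and the grasp point (between the pads) lies 3 mm ahead of it; z points along the fingers, y is the direction in which the jaws open and shut (so a half turn about z gives the same grasp; the last joint's range is limited). The gripper opens to 85 mm and grips with 20 to 120 N. Pads are 22 mm wide; open, the fingers measure 114 mm over their backs; the gripper's body (76 mm by 85 mm) begins 54 mm behind the grasp point. The pads swing forward as they close: fully open they stand 13 mm farther back than shut.
Start: joints at [1.259, 0.536, -0.004, 1.538, 0.003, 1.067, -0.071], TCP at [0.158, -0.63, 0.253] pointing down, gripper open.
Joint ranges: [-2.7, 2.7], [-0.37, 2.16], [-1.27, 1.26], [0.24, 2.4], [-1.31, 4.45], [0.19, 1.91], [-2.76, 2.76]. Speed limits (rad/s): [2.39, 2.39, 3.14, 3.14, 3.14, 3.14, 3.14].

INTERFACE

Orientations are given as a rotation vector (axis times angle).
In Python, from cell import r gives the robot as it stands.
- The arm moves only by the tool move_arm, never from a script. Its argument "commands" is a list of rows, each an object with "delta_rot": the turn, a rotation vector about the tool's x, y, z each as a share of pi rad, from -1 to 1, a list of three; "travel": the shift along the tool's x, y, z each as a share of 0.6 m, from -1 to 1, a list of three; "fingers": the opening, from 0 (shut) to 1 (fully open). A call has 1 to 10 rows; each row is the pose to reach, as a shift and turn from the pose commanded when the call began, along the tool's axes at that moment, turning the shorter way round; what a row does not reach only later rows make up. A row lasts 1/8 s, in which the tool goes at most 62.5 mm and 10.7 degrees, less where a joint would pass 70% of its speed; a pose out of reach is approached as far as the arm can. A call with a number of a shift or a turn outside -1 to 1 is refused whole. A call with a gripper value outside its range is refused whole. The fingers move at their own pace and stop on an object; "newtons" is the grip in N (left out, the last holds). Time passes only in rows, so rows that repeat a pose let the fingers close. It gives the time, the measured TCP pose, the force and the opening at its end, in the units of the state.
- r.observe(): the state, without advancing time (a new reading comes with each control period).
- r.snapshot(name): name is "scene" or "side" or "wrist"; returns the picture (384x512x3 uint8, red, green, blue); there is no depth.
- r.camera_info(name): a dict with "fx", "fy", "cx", "cy" (pixels), "rvec" (rotation vector, rad) and "tvec" (3), from world to camera coordinates, as OpenCV has them. Camera axes: x right, y down, z forward; pixel columns grow to the right and rows downward; lengths in m; the calibration is good to about 2 mm. The wrist camera is an equidistant fisheye: a pixel r from the principal point sees the ray r / f radians off the axis. A picture is of the moment at which its call begins: read the wrist's pose just before it. camera_info takes no time and is no camera call; for the wrist camera it gives the pose at the moment of the call.
- r.hand_in(): hands the job in, once; it reports no verdict.
Trained networks look in the newest picture that a camera, given by its name, has taken for a name from the list of things; names that differ only in an ending like _2 or _b are one class to them, and where a whole thing is asked for, a point or a joint stands for the part that bears it (a point fixed in the world has none). Each returns a list of dicts, best first, with "p" (0 to 1); they miss things now and then, are a little off and sometimes report something else, mostly with a low value. They report only what shows in the picture. A call takes as long as a camera call.
- r.spot_in(label, camera): "rect" ([left, top, right, bottom] in pixels, round what is visible of it).
The state is a dict: "time_s": time; "qpos": joint angles; "qvel": joint speeds; "joint_efforts": joint torques, N m; "tcp_pos": TCP position; "tool_rot": TCP orientation; "ft_force": force on the tool from outside, world axes, zero at the start; "wrist_torque": the same for the moment, N m; "gripper_width": opening from 0.0 (shut) to 1.0 (fully open).
Only numpy, scipy, OpenCV 4.12 (cv2) and the standard library are available. Lean on these libraries where they do the work, as an engineer would, in place of code of your own. Each camera call takes 0.05 s, during which the arm holds its last target. There are 200 camera calls.

TASK

Some chocolate drops were left on the pan of the shop scale: pick up the scraper block and sweep all four off the pan into the white catch tray beside the scale, without touching the chocolate with the gripper. Then stand the scraper upright back on its wooden board and let go of it; only then press the green tare button fully down and let it come back up. Do not press the red button, and leave the two jars and the red tin where they are.

Things in the scene. Friction and masses are not known exactly. Their poses are not given: they have to be found in the camera images.
- scale: white counter scale, fixed; origin on the counter under the pan's centre, x away from the key panel, y towards one open end of the pan. Its low key panel (x -155 to -85 mm, y -85 to +85 mm, upper face at 65 mm) carries the green button at (-117, +55) mm and the red one at (-117, -55) mm. The housing under the pan is 130 mm wide in y: the pan's ends overhang it
- pan (a point): centre of the upper face of the scale's flat steel pan, 84 mm above the counter, axes as the scale's. The pan is 164 mm (x) by 210 mm (y), open at both y ends (y = +105 and -105 mm); along its two x sides stand lips 14 mm high, inner faces at x = +78 and -78 mm
- tray: white open catch tray, fixed, 180 mm (x) by 170 mm (y), 45 mm high, walls and floor about 4 to 5 mm; origin under its centre; its axes are parallel to the scale's. It stands at one of the pan's two open ends (at the scale's +y or -y side, differs from run to run), its near rim tucked under the pan's end
- board: light wooden board on which the scraper stands, fixed, 170 mm (x) by 100 mm (y), 12 mm thick; origin under its centre, axes parallel to the scale's. It lies on the other side of the scale from the tray
- scraper: scraper block, 105 to 210 g, standing upright: blue block 125 mm (x) by 30 mm (y) by 40 mm high, with a white upright grip on top 60 mm (x) by 22 mm (y), from 40 to 88 mm high. Origin in the centre of its underside, z up. Take the grip across its 22 mm (fingers closing along y). Either long face may do the sweeping
- drop0: dark brown chocolate drop, a disc 30 mm across and 10 mm thick, about 12 g, lying loose on the scale's pan; origin in the centre of its underside
- drop1: dark brown chocolate drop, a disc 30 mm across and 10 mm thick, about 12 g, lying loose on the scale's pan; origin in the centre of its underside
- drop2: dark brown chocolate drop, a disc 30 mm across and 10 mm thick, about 12 g, lying loose on the scale's pan; origin in the centre of its underside
- drop3: dark brown chocolate drop, a disc 30 mm across and 10 mm thick, about 12 g, lying loose on the scale's pan; origin in the centre of its underside
- tare (a joint): travel of the green tare button, m: 0 is up, 0.006 fully down; a spring pushes it back up; fully down takes about 5 N
- tare_top (a point): centre of the upper face of the green tare button, 28 mm across, pressed straight down
- off (a joint): travel of the red button, m: 0 is up, 0.006 fully down; not to be pressed
- off_top (a point): centre of the upper face of the red button, 28 mm across
- candy_jar: closed glass jar of coloured candy balls with a brass lid, 84 mm across, 125 mm high; origin under its centre
- choc_jar: closed glass jar with dark chocolate and a brass lid, 84 mm across, 125 mm high; origin under its centre
- tin: red round tin with a brass lid, 93 mm across, 86 mm high; origin under its centre

How it is judged:
By the outcome, as a careful person would: the job done as asked, in the order asked, and still so for the second after the job is handed in, with the robot touching nothing.
It also fails if it takes over 58 s, if anything falls off the work surface, if the arm or the gripper's body presses on something with over 40 N, if the wrist force passes 120 N, or if a joint passes its speed limit or range.

## Working session

There is one attempt and no reset: what is moved stays moved. The work goes in short steps, Python scripts to look and compute and a tool call to move; the robot and the scene stay as the last step left them, time stands still between calls to the robot, and variables do not carry over. Pictures are saved under pics/ and viewed, about 8 in all and at most 12, crops included, and the job is handed in when it is done.

Besides the shell and the picture viewer there is one more tool, called after "Emit:" as name([rows], argument=value, ...), one row to a line, values as JSON. move_arm: Moves the arm, as the interface text tells. Its arguments: {"type":"object","properties":{"commands":{"type":"array"},"newtons":{"type":"number"}},"required":["commands"]}

```bash
mkdir -p pics; ls; python3 - <<'E'
from cell import r
import cv2,numpy as np
o=r.observe();print({k:np.round(v,3) for k,v in o.items()})
ims=[]
for n in("scene","side"):
    im=r.snapshot(n);c=r.camera_info(n);print(n,{k:np.round(v,4).tolist() for k,v in c.items()})
    cv2.imwrite(f"pics/{n}0.png",cv2.resize(im[...,::-1],(800,600),interpolation=cv2.INTER_CUBIC))
    for l in["scale","tray","board","scraper","drop0","tare_top","off_top","candy_jar","choc_jar","tin"]:
        print(n,l,[(np.round(d["rect"]).tolist(),round(d["p"],2)) for d in r.spot_in(l,n)[:5]])
E
```

```text
pics
{'time_s': np.float64(0.0), 'qpos': array([ 1.259,  0.537, -0.004,  1.539,  0.003,  1.067, -0.071]), 'qvel': array([ 0.001, -0.   , -0.001, -0.001,  0.   , -0.001, -0.   ]), 'joint_efforts': array([-1.0000e-03, -5.8341e+01,  1.0480e+00, -2.5911e+01,  1.2000e-02,
        1.0000e-02, -0.0000e+00]), 'tcp_pos': array([ 0.158, -0.63 ,  0.252]), 'tool_rot': array([-3.116e+00, -3.850e-01,  1.000e-03]), 'ft_force': array([-0.067,  0.899,  0.047]), 'wrist_torque': array([ 0.01 , -0.032, -0.044]), 'gripper_width': np.float64(1.002)}
scene {'fx': 403.2588, 'fy': 403.2588, 'cx': 261.1282, 'cy': 191.0399, 'rvec': [2.0176, 0.7497, -0.4409], 'tvec': [-0.3887, -0.0781, 1.6772]}
scene scale [([220.0, 184.0, 310.0, 246.0], 0.69)]
scene tray [([278.0, 177.0, 330.0, 222.0], 0.58)]
scene board [([213.0, 247.0, 279.0, 279.0], 0.87), ([304.0, 136.0, 321.0, 170.0], 0.38)]
scene scraper [([226.0, 229.0, 263.0, 262.0], 0.64)]
scene drop0 [([279.0, 211.0, 286.0, 218.0], 0.64), ([263.0, 198.0, 273.0, 199.0], 0.61), ([259.0, 207.0, 267.0, 214.0], 0.46)]
scene tare_top [([251.0, 189.0, 257.0, 191.0], 0.59)]

[... 309 characters left out ...]
]}
side scale [([193.0, 133.0, 298.0, 225.0], 0.69)]
side tray [([173.0, 200.0, 260.0, 278.0], 0.94)]
side board [([230.0, 129.0, 288.0, 162.0], 0.74), ([235.0, 120.0, 278.0, 150.0], 0.67)]
side scraper [([238.0, 124.0, 276.0, 149.0], 0.76), ([301.0, 79.0, 331.0, 120.0], 0.59), ([217.0, 168.0, 224.0, 178.0], 0.57)]
side drop0 [([216.0, 169.0, 225.0, 179.0], 0.67), ([277.0, 163.0, 285.0, 170.0], 0.61), ([245.0, 161.0, 255.0, 171.0], 0.51)]
side tare_top [([269.0, 191.0, 277.0, 204.0], 0.52)]
side off_top [([196.0, 137.0, 296.0, 224.0], 0.64)]
side candy_jar [([189.0, 315.0, 233.0, 371.0], 0.77)]
side choc_jar [([121.0, 298.0, 174.0, 353.0], 0.88)]
side tin [([300.0, 80.0, 332.0, 118.0], 0.8)]
```

View pics/scene0.png

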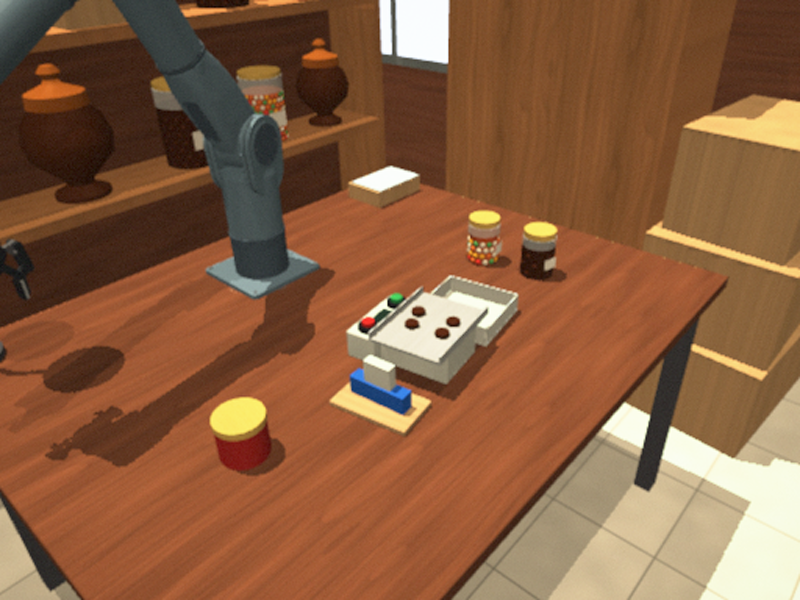

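View pics/side0.png

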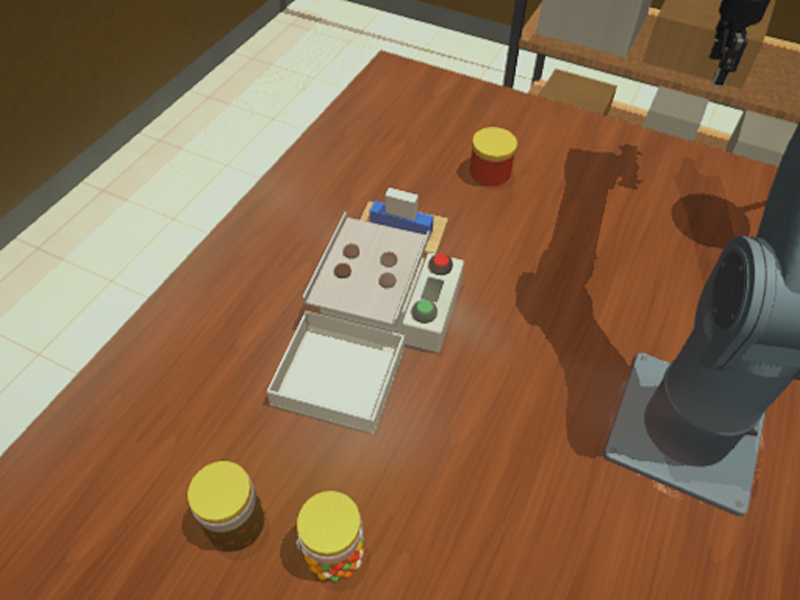

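The tray is on the scale's +y (green) side and the board with the scraper is on −y. The four drops are mid-pan. Side view (800 px frame): green (425,306), red (442,261); drops (351,251), (343,271), (389,259), (387,281).

```bash
cat > h.py <<'E'
from cell import r
import cv2,numpy as np
from scipy.spatial.transform import Rotation as R
from scipy.optimize import least_squares
def proj(c,P):
    K=np.array([[c["fx"],0,c["cx"]],[0,c["fy"],c["cy"]],[0,0,1.]])
    return cv2.projectPoints(np.array(P,float).reshape(-1,3),np.array(c["rvec"],float),np.array(c["tvec"],float),K,None)[0][:,0]
def unproj(c,uv,z):
    M=R.from_rotvec(c["rvec"]).as_matrix();C=-M.T@np.array(c["tvec"])
    d=M.T@np.array([(uv[0]-c["cx"])/c["fx"],(uv[1]-c["cy"])/c["fy"],1])
    return C+d*(z-C[2])/d[2]
def place(p,L):  # p=(x,y,yaw)
    L=np.array(L,float).reshape(-1,3);c,s=np.cos(p[2]),np.sin(p[2])
    return np.c_[p[0]+c*L[:,0]-s*L[:,1],p[1]+s*L[:,0]+c*L[:,1],L[:,2]]
E
python3 - <<'E'
from h import *
cs,cc=r.camera_info("side"),r.camera_info("scene")
k=.64
# local points (pan lip tops at .098, buttons ~.073, tray rim outer corners solved separately)
S=[((342,215),(.08,-.105,.098)),((305,300),(.08,.105,.098)),((398,325),(-.08,.105,.098)),((429,235),(-.08,-.105,.098)),((425,304),(-.117,.055,.073)),((442,259),(-.117,-.055,.073))]
C=[((396,298),(-.117,.055,.073)),((367,322),(-.117,-.055,.073)),((487,313),(.08,.105,.098)),((449,361),(.08,-.105,.098))]
def f(p):
    a=[]
    for cam,Q in((cs,S),(cc,C)):
        a.append((proj(cam,place(p,[q[1] for q in Q]))-k*np.array([q[0] for q in Q])))
    return np.concatenate(a).ravel()
best=min((least_squares(f,[.55,0,y],loss="soft_l1") for y in(0,1,-1,2,3,-2)),key=lambda s:s.cost)
p=best.x;print("scale",p.round(4));print(f(p).reshape(-1,2).round(1).tolist())
def loc(w):
    d=w[:2]-p[:2];c,s=np.cos(p[2]),np.sin(p[2]);return np.array([c*d[0]+s*d[1],-s*d[0]+c*d[1]])
for cam,D in((cs,[(351,251),(343,271),(389,259),(387,281)]),(cc,[(418,312),(412,324),(453,322),(442,334)])):
    print("drops",[(loc(unproj(cam,np.array(d)*k,.094))*1000).round().tolist() for d in D])
# scraper grip top
for n,cam,uvs in(("side",cs,[(388,189),(417,194),(417,199),(386,194)]),("scene",cc,[(365,362),(371,355),(397,364),(392,371)])):
    w=[unproj(cam,np.array(u)*k,.100) for u in uvs];print("grip",n,np.mean(w,0).round(3),(loc(np.mean(w,0))*1000).round())
w=[unproj(cc,np.array(u)*k,.012) for u in[(331,402),(405,430),(430,403)]];print("board",[(loc(v)*1000).round() for v in w])
w=[unproj(cs,np.array(u)*k,.045) for u in[(268,392),(376,420),(404,342)]];print("tray",[(loc(v)*1000).round() for v in w])
for n,cam,u in(("tin",cs,(494,142)),("cj",cs,(330,520)),("choc",cs,(221,490))):print(n,unproj(cam,np.array(u)*k,.086 if n=="tin" else .125).round(3))
E
```

```text
scale [ 0.5812 -0.0043  0.203 ]
[[0.5, -0.6], [-0.7, 0.4], [-0.6, -2.5], [-1.2, -2.6], [0.5, 4.8], [-1.2, 3.3], [-1.1, 0.8], [0.3, 1.0], [-0.7, -7.5], [-5.3, -5.0]]
drops [[39.0, -25.0], [39.0, 23.0], [-31.0, -25.0], [-41.0, 25.0]]
drops [[-29.0, 5.0], [-18.0, -40.0], [51.0, 6.0], [51.0, -43.0]]
grip side [ 0.606 -0.187  0.1  ] [ -12. -184.]
grip scene [ 0.618 -0.187  0.1  ] [  -1. -186.]
board [array([ -85., -239.]), array([  77., -237.]), array([  82., -151.])]
tray [array([ 91., 256.]), array([-88., 259.]), array([-93., 106.])]
tin [ 0.513 -0.428  0.086]
cj [0.408 0.422 0.125]
choc [0.556 0.452 0.125]
```

```bash
cat >> h.py <<'E'
def down(yaw): # tool z down, tool y (jaw) along yaw of scale y
    y=np.array([-np.sin(yaw),np.cos(yaw),0]);z=np.array([0,0,-1.]);return np.c_[np.cross(y,z),y,z]
def plan(pos,yaw,o=None,pr=True):
    o=o or r.observe();T=R.from_rotvec(o["tool_rot"]).as_matrix()
    cand=[R.from_matrix(T.T@down(yaw+a)) for a in(0,np.pi)]
    d=min(cand,key=lambda q:q.magnitude()).as_rotvec()/np.pi
    t=T.T@(np.array(pos)-o["tcp_pos"])/.6
    print("rot",d.round(4).tolist(),"travel",t.round(4).tolist(),"rows>=",round(max(np.linalg.norm(t)*.6/.0625,np.linalg.norm(d)*180/10.7),1))
E
python3 - <<'E'
from h import *
plan([.57,-.15,.36],.203)
E
```

```text
rot [-0.0, 0.0, 0.0136] travel [0.8606, -0.6096, -0.1779] rows>= 10.3
```

Emit:
move_arm([
  {"delta_rot": [0, 0, 0.0136], "travel": [0.86, -0.61, -0.178], "fingers": 1},
  {"delta_rot": [0, 0, 0.0136], "travel": [0.86, -0.61, -0.178], "fingers": 1},
  {"delta_rot": [0, 0, 0.0136], "travel": [0.86, -0.61, -0.178], "fingers": 1},
  {"delta_rot": [0, 0, 0.0136], "travel": [0.86, -0.61, -0.178], "fingers": 1},
  {"delta_rot": [0, 0, 0.0136], "travel": [0.86, -0.61, -0.178], "fingers": 1},
  {"delta_rot": [0, 0, 0.0136], "travel": [0.86, -0.61, -0.178], "fingers": 1},
  {"delta_rot": [0, 0, 0.0136], "travel": [0.86, -0.61, -0.178], "fingers": 1},
  {"delta_rot": [0, 0, 0.0136], "travel": [0.86, -0.61, -0.178], "fingers": 1},
  {"delta_rot": [0, 0, 0.0136], "travel": [0.86, -0.61, -0.178], "fingers": 1},
  {"delta_rot": [0, 0, 0.0136], "travel": [0.86, -0.61, -0.178], "fingers": 1},
])

```text
time_s: 2.35
tcp_pos: [0.56, -0.1609, 0.358]
tool_rot: [3.125, 0.318, 0.001]
ft_force: [0.9, -0.3, -0.0]
gripper_width: 0.997
```

Emit:
move_arm([
  {"delta_rot": [0, 0, 0], "travel": [0, 0, 0], "fingers": 1},
  {"delta_rot": [0, 0, 0], "travel": [0, 0, 0], "fingers": 1},
])

```text
time_s: 2.6
tcp_pos: [0.5586, -0.1628, 0.3571]
tool_rot: [3.125, 0.318, -0.001]
ft_force: [-0.6, 0.1, -0.6]
gripper_width: 1.002
```

```bash
python3 - <<'E'
from h import *
import json
o=r.observe();print(o["time_s"],o["tcp_pos"].round(4),o["tool_rot"].round(4))
c=r.camera_info("wrist");im=r.snapshot("wrist");print(c)
json.dump({k:np.asarray(v).tolist() for k,v in c.items()},open("wc.json","w"));cv2.imwrite("pics/w1raw.png",im[...,::-1])
cv2.imwrite("pics/w1.png",cv2.resize(im[...,::-1],(800,600),interpolation=cv2.INTER_CUBIC))
E
```

```text
2.6 [ 0.5586 -0.1628  0.3571] [ 3.1249e+00  3.1850e-01 -1.2000e-03]
{'fx': 297.3186396354542, 'fy': 297.3186396354542, 'cx': 256.28165790284845, 'cy': 184.1322419196448, 'rvec': array([-2.23251162,  1.8211296 ,  0.29038529]), 'tvec': array([-0.27309184,  0.41726189,  0.63933538])}
```

View pics/w1.png

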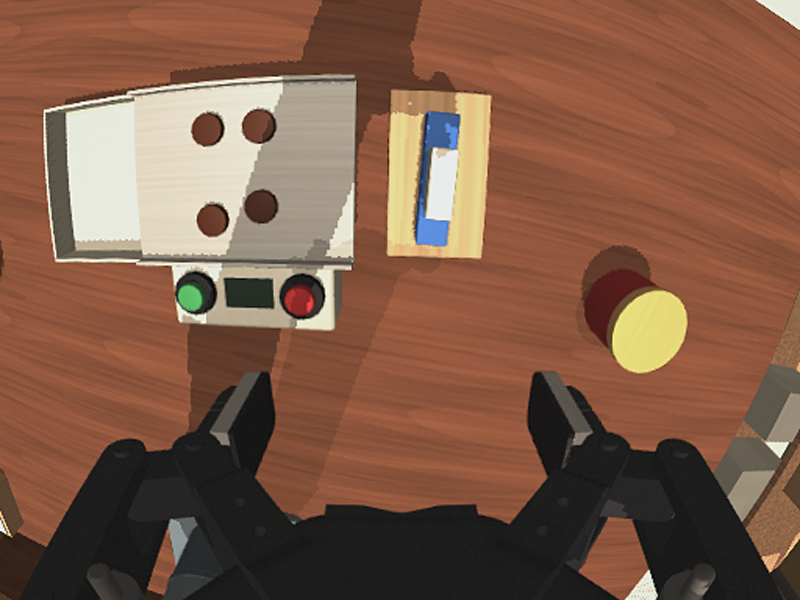

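The view is clear. Pan −y end corners are at (355,76) and (351,268), green at (191,295), red at (298,300). Board corners are (391,90), (491,95), (481,258), (388,256), and the scraper's grip is centred near (441,185).

```bash
cat >> h.py <<'E'
def wproj(c,P):
    M=R.from_rotvec(c["rvec"]).as_matrix();q=np.array(P,float).reshape(-1,3)@M.T+np.array(c["tvec"])
    n=np.linalg.norm(q[:,:2],axis=1);th=np.arctan2(n,q[:,2]);return np.c_[c["cx"]+c["fx"]*th*q[:,0]/n,c["cy"]+c["fy"]*th*q[:,1]/n]
def wun(c,uv,z):
    M=R.from_rotvec(c["rvec"]).as_matrix();C=-M.T@np.array(c["tvec"])
    a=np.array([(uv[0]-c["cx"])/c["fx"],(uv[1]-c["cy"])/c["fy"]]);t=np.linalg.norm(a)
    d=M.T@np.r_[a/t*np.sin(t),np.cos(t)];return C+d*(z-C[2])/d[2]
def fitw(c,pts,p0):
    f=lambda p:(wproj(c,place(p,[q[1] for q in pts]))-.64*np.array([q[0] for q in pts])).ravel()
    s=least_squares(f,p0,loss="soft_l1");print("fit",s.x.round(4),"res",f(s.x).round(1).tolist());return s.x
def loc(p,w):
    d=np.array(w)[:2]-p[:2];c,s=np.cos(p[2]),np.sin(p[2]);return np.array([c*d[0]+s*d[1],-s*d[0]+c*d[1]])
E
python3 - <<'E'
from h import *
import json
c=json.load(open("wc.json"))
print("cam",(-R.from_rotvec(c["rvec"]).as_matrix().T@np.array(c["tvec"])).round(3))
s=fitw(c,[((355,76),(.082,-.105,.098)),((351,268),(-.082,-.105,.098)),((136,262),(-.082,.105,.098)),((191,295),(-.117,.055,.075)),((298,300),(-.117,-.055,.075))],[.58,0,.2])
b=fitw(c,[((391,90),(.085,.05,.012)),((491,95),(.085,-.05,.012)),((481,258),(-.085,-.05,.012)),((388,256),(-.085,.05,.012))],[.6,-.2,.2])
print("board local",loc(s,b)*1000)
for u in[(207,129),(259,126),(212,220),(261,207)]:print("drop",(loc(s,wun(c,np.array(u)*.64,.090))*1000).round())
for u,z in[((429,111),.052),((460,114),.052),((447,246),.052),((432,148),.1),((459,150),.1),((451,221),.1),((428,220),.1),((416,245),.012)]:
    w=wun(c,np.array(u)*.64,z);print("scr",u,w.round(3),(loc(b,w)*1000).round(1))
# predicted scraper corners in image for pose = board pose
for nm,z,hx,hy in(("top",.052,.0625,.015),("bot",.012,.0625,.015),("griptop",.1,.03,.011),("gripbot",.052,.03,.011)):
    P=[(sx*hx,sy*hy,z) for sx,sy in((1,1),(1,-1),(-1,-1),(-1,1))];print(nm,(wproj(c,place(b,P))/.64).round().tolist())
E
```

```text
cam [ 0.639 -0.147  0.477]
fit [ 0.5866 -0.0108  0.1584] res [0.2, -0.3, -0.8, 2.2, -1.1, 1.2, 0.7, -1.1, 0.6, -1.0]
fit [ 0.6119 -0.192   0.1766] res [-0.3, -0.4, 0.3, -0.4, 1.0, 0.7, -0.8, 0.2]
board local [  -3.56124485 -182.94806976]
drop [40. 25.]
drop [ 41. -24.]
drop [-41.  22.]
drop [-29. -25.]
scr (429, 111) [ 0.67  -0.167  0.052] [61.8 14. ]
scr (460, 114) [ 0.674 -0.195  0.052] [ 60.4 -14. ]
scr (447, 246) [ 0.551 -0.21   0.052] [-63.1  -7.4]
scr (432, 148) [ 0.638 -0.174  0.1  ] [28.6 13.5]
scr (459, 150) [ 0.641 -0.195  0.1  ] [28.  -8.3]
scr (451, 221) [ 0.582 -0.202  0.1  ] [-30.9  -4.4]
scr (428, 220) [ 0.579 -0.183  0.1  ] [-30.7  14.6]
scr (416, 245) [ 0.537 -0.185  0.012] [-72.2  20.2]
top [[428.0, 110.0], [461.0, 112.0], [455.0, 246.0], [423.0, 245.0]]
bot [[426.0, 113.0], [456.0, 114.0], [451.0, 237.0], [421.0, 236.0]]
griptop [[435.0, 146.0], [462.0, 148.0], [459.0, 220.0], [432.0, 219.0]]
gripbot [[431.0, 146.0], [455.0, 147.0], [453.0, 211.0], [429.0, 211.0]]
```

```bash
python3 - <<'E'
import cv2
im=cv2.imread("pics/w1raw.png")[45:175,235:325];cv2.imwrite("pics/w1c.png",cv2.resize(im,None,fx=4.5,fy=4.5,interpolation=cv2.INTER_CUBIC))
E
```

```text
(no output)
```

View pics/w1c.png

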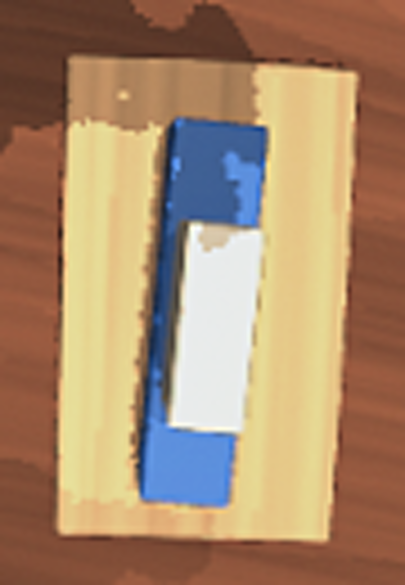

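Grip top corners in the crop are (188,222), (262,229), (241,431), (168,427). The scraper is yawed a few degrees relative to its board.

```bash
python3 - <<'E'
from h import *
import json
c=json.load(open("wc.json"))
f=lambda u,v:((235+u/4.5)/.64,(45+v/4.5)/.64)
sc=fitw(c,[(f(262,229),(.03,-.011,.1)),(f(241,431),(-.03,-.011,.1)),(f(188,222),(.03,.011,.1)),(f(168,427),(-.03,.011,.1)),(f(268,127),(.0625,-.015,.052)),(f(230,507),(-.0625,-.015,.052))],[.61,-.19,.2])
# joint scale/board/tray yaw
A=[((355,76),(.082,-.105,.098)),((351,268),(-.082,-.105,.098)),((136,262),(-.082,.105,.098)),((191,295),(-.117,.055,.075)),((298,300),(-.117,-.055,.075))]
B=[((391,90),(.085,.05,.012)),((491,95),(.085,-.05,.012)),((481,258),(-.085,-.05,.012)),((388,256),(-.085,.05,.012))]
T=[((45,110),(.09,.085,.045)),((53,258),(-.09,.085,.045))]
def g(q):
    a=[]
    for pts,p in((A,q[[0,1,6]]),(B,q[[2,3,6]]),(T,q[[4,5,6]])):
        a.append((wproj(c,place(p,[x[1] for x in pts]))-.64*np.array([x[0] for x in pts])).ravel())
    return np.concatenate(a)
s=least_squares(g,[.58,0,.6,-.19,.55,.17,.18],loss="soft_l1");q=s.x;print(q.round(4),g(q).round(1))
sp=q[[0,1,6]];print("board,tray,scr local",loc(sp,q[2:4]),loc(sp,q[4:6]),loc(sp,sc))
json.dump(dict(s=sp.tolist(),b=q[[2,3,6]].tolist(),sc=sc.tolist()),open("p.json","w"))
plan([sc[0],sc[1],.2],sc[2]);plan([sc[0],sc[1],.081],sc[2])
E
```

```text
fit [ 0.6105 -0.1879  0.1204] res [0.5, -0.4, 0.5, 1.0, -0.4, -0.6, -0.2, 0.4, -0.1, -0.5, -0.3, 0.3]
[ 0.5864 -0.0107  0.6118 -0.1917  0.5534  0.1637  0.1636] [-0.2 -0.6 -0.5  2.  -0.9  1.7  1.  -0.8  1.  -1.   0.2 -0.7  0.8  0.1
  0.1  1.  -1.7 -0.2 -1.2 -1.6  0.7  1.4]
board,tray,scr local [-0.00434363 -0.18269965] [-0.00409732  0.17743472] [-0.00507601 -0.17870765]
rot [0.0002, 0.0003, 0.0258] travel [0.0775, 0.0569, 0.2617] rows>= 2.7
rot [0.0002, 0.0003, 0.0258] travel [0.0777, 0.0568, 0.46] rows>= 4.5
```

Emit:
move_arm([
  {"delta_rot": [0, 0, 0.026], "travel": [0.0776, 0.0568, 0.2], "fingers": 1},
  {"delta_rot": [0, 0, 0.026], "travel": [0.0776, 0.0568, 0.25], "fingers": 1},
  {"delta_rot": [0, 0, 0.026], "travel": [0.0776, 0.0568, 0.3], "fingers": 1},
  {"delta_rot": [0, 0, 0.026], "travel": [0.0776, 0.0568, 0.36], "fingers": 1},
  {"delta_rot": [0, 0, 0.026], "travel": [0.0776, 0.0568, 0.41], "fingers": 1},
  {"delta_rot": [0, 0, 0.026], "travel": [0.0776, 0.0568, 0.45], "fingers": 1},
  {"delta_rot": [0, 0, 0.026], "travel": [0.0776, 0.0568, 0.46], "fingers": 1},
  {"delta_rot": [0, 0, 0.026], "travel": [0.0776, 0.0568, 0.46], "fingers": 1},
])

```text
time_s: 3.65
tcp_pos: [0.6111, -0.1874, 0.0816]
tool_rot: [3.135, 0.188, -0.0]
ft_force: [-0.8, -0.1, 1.0]
gripper_width: 1.001
```

```bash
python3 - <<'E'
from h import *
import json
P=json.load(open("p.json"));o=r.observe();print(o["tcp_pos"].round(4),o["ft_force"].round(1),loc(P["sc"],o["tcp_pos"]))
im=r.snapshot("wrist");cv2.imwrite("pics/w2.png",im[...,::-1])
E
```

```text
[ 0.6111 -0.1874  0.0816] [-0.8 -0.1  1. ] [0.00070053 0.00040681]
```

View pics/w2.png

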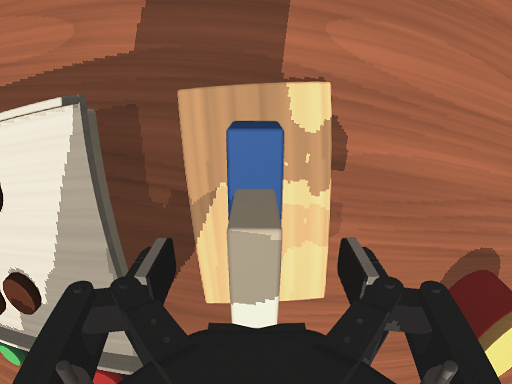

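The grip stands centred between the pads and is aligned with them. Closing now, then lifting.

Emit:
move_arm([
  {"delta_rot": [0, 0, 0], "travel": [0, 0, 0], "fingers": 0},
  {"delta_rot": [0, 0, 0], "travel": [0, 0, 0], "fingers": 0},
  {"delta_rot": [0, 0, 0], "travel": [0, 0, 0], "fingers": 0},
  {"delta_rot": [0, 0, 0], "travel": [0, 0, 0], "fingers": 0},
  {"delta_rot": [0, 0, 0], "travel": [0, 0, 0], "fingers": 0},
  {"delta_rot": [0, 0, 0], "travel": [0, 0, 0], "fingers": 0},
], newtons=60)

```text
time_s: 4.45
tcp_pos: [0.6117, -0.1864, 0.0817]
tool_rot: [3.136, 0.191, 0.001]
ft_force: [0.4, -0.5, 3.9]
gripper_width: 0.249
```

Emit:
move_arm([
  {"delta_rot": [0, 0, 0], "travel": [0, 0, -0.05], "fingers": 0},
  {"delta_rot": [0, 0, 0], "travel": [0, 0, -0.12], "fingers": 0},
  {"delta_rot": [0, 0, 0], "travel": [0, 0, -0.2], "fingers": 0},
  {"delta_rot": [0, 0, 0], "travel": [0, 0, -0.25], "fingers": 0},
  {"delta_rot": [0, 0, 0], "travel": [0, 0, -0.25], "fingers": 0},
])

```text
time_s: 5.08
tcp_pos: [0.6126, -0.1865, 0.2335]
tool_rot: [3.135, 0.19, 0.006]
ft_force: [0.2, 1.0, -0.5]
gripper_width: 0.254
```

```bash
python3 - <<'E'
from h import *
import json
P=json.load(open("p.json"));o=r.observe();print(o["tcp_pos"].round(4),o["ft_force"].round(1),o["gripper_width"])
im=r.snapshot("wrist");c=r.camera_info("wrist");cv2.imwrite("pics/w3.png",cv2.resize(im[...,::-1],(800,600),interpolation=cv2.INTER_CUBIC))
json.dump({k:np.asarray(v).tolist() for k,v in c.items()},open("wc3.json","w"))
t=place(P["s"],[-.002,-.065,.2])[0];plan(t,P["s"][2])
E
```

```text
[ 0.6126 -0.1865  0.2335] [ 0.2  1.  -0.5] 0.2537537859330971
rot [0.0001, -0.0001, -0.0134] travel [-0.0048, -0.1871, 0.0522] rows>= 1.9
```

View pics/w3.png

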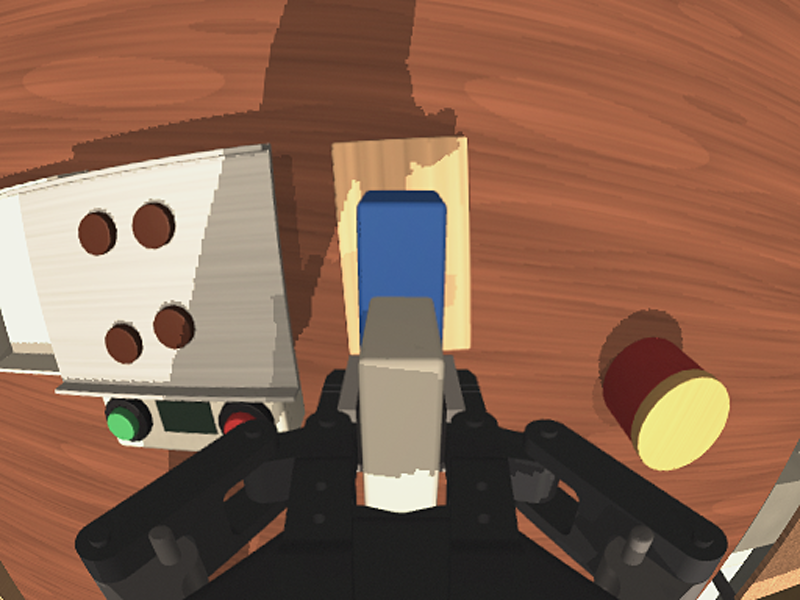

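The scraper is held upright. Refitting the scale pose from this closer view: pan corners (268,147), (299,388), (58,382); drops (97,233), (153,225), (124,344), (174,327).

```bash
python3 - <<'E'
from h import *
import json
c=json.load(open("wc3.json"));P=json.load(open("p.json"))
def pr(n,q,p=P["s"]):print(n,(wproj(c,place(p,q))/.64).round())
pr("pred pan lips, buttons",[(.082,-.105,.098),(-.082,-.105,.098),(-.082,.105,.098),(-.117,.055,.075),(-.117,-.055,.075)])
pr("pred board",[(.085,.05,.012),(.085,-.05,.012),(-.085,-.05,.012)],P["b"])
s=fitw(c,[((268,147),(.082,-.105,.098)),((299,388),(-.082,-.105,.098)),((58,382),(-.082,.105,.098)),((123,421),(-.117,.055,.075))],P["s"])
for u in[(97,233),(153,225),(124,344),(174,327)]:print("drop",(loc(s,wun(c,np.array(u)*.64,.090))*1000).round(),(loc(P["s"],wun(c,np.array(u)*.64,.090))*1000).round())
E
```

```text
pred pan lips, buttons [[261. 143.]
 [293. 403.]
 [ 53. 392.]
 [124. 419.]
 [243. 426.]]
pred board [[332. 140.]
 [470. 135.]
 [471. 350.]]
fit [ 0.5862 -0.0142  0.1562] res [0.3, -1.5, -0.7, 11.0, -1.9, 6.6, 2.3, -1.2]
drop [39. 27.] [39. 23.]
drop [ 41. -20.] [ 40. -24.]
drop [-41.  23.] [-42.  20.]
drop [-28. -23.] [-29. -26.]
```

```bash
python3 - <<'E'
from h import *
import json
P=json.load(open("p.json"));s=[.5863,-.012,.161];P["s"]=s;json.dump(P,open("p.json","w"))
for z in(.2335,.165,.156):plan(place(s,[.001,-.072,z])[0],s[2])
E
```

```text
rot [0.0001, -0.0001, -0.0126] travel [0.0001, -0.1735, -0.0036] rows>= 1.7
rot [0.0001, -0.0001, -0.0126] travel [0.0, -0.1736, 0.1106] rows>= 2.0
rot [0.0001, -0.0001, -0.0126] travel [0.0, -0.1736, 0.1256] rows>= 2.1
```

Emit:
move_arm([
  {"delta_rot": [0, 0, -0.0126], "travel": [0, -0.09, 0], "fingers": 0},
  {"delta_rot": [0, 0, -0.0126], "travel": [0, -0.1735, 0], "fingers": 0},
  {"delta_rot": [0, 0, -0.0126], "travel": [0, -0.1735, 0.02], "fingers": 0},
  {"delta_rot": [0, 0, -0.0126], "travel": [0, -0.1735, 0.06], "fingers": 0},
  {"delta_rot": [0, 0, -0.0126], "travel": [0, -0.1735, 0.09], "fingers": 0},
  {"delta_rot": [0, 0, -0.0126], "travel": [0, -0.1735, 0.105], "fingers": 0},
  {"delta_rot": [0, 0, -0.0126], "travel": [0, -0.1735, 0.118], "fingers": 0},
  {"delta_rot": [0, 0, -0.0126], "travel": [0, -0.1735, 0.118], "fingers": 0},
])

```text
time_s: 6.12
tcp_pos: [0.5987, -0.0831, 0.1602]
tool_rot: [-3.131, -0.252, 0.001]
ft_force: [-0.6, 0.1, -0.7]
gripper_width: 0.25
```

```bash
python3 - <<'E'
from h import *
import json
P=json.load(open("p.json"));s=P["s"];o=r.observe();print(o["tcp_pos"].round(4),o["ft_force"].round(1),loc(s,o["tcp_pos"]))
im=r.snapshot("wrist");cv2.imwrite("pics/w4.png",cv2.resize(im[...,::-1],(800,600),interpolation=cv2.INTER_CUBIC))
for y in(-.072,.13):plan(place(s,[.001,y,.1555])[0],s[2],o)
E
```

```text
[ 0.5987 -0.0831  0.1602] [-0.6  0.1 -0.7] [ 0.00083399 -0.07213387]
rot [-0.0, 0.0002, -0.0] travel [0.0003, -0.0002, 0.0078] rows>= 0.1
rot [-0.0, 0.0002, -0.0] travel [0.0002, -0.3369, 0.0078] rows>= 3.2
```

View pics/w4.png

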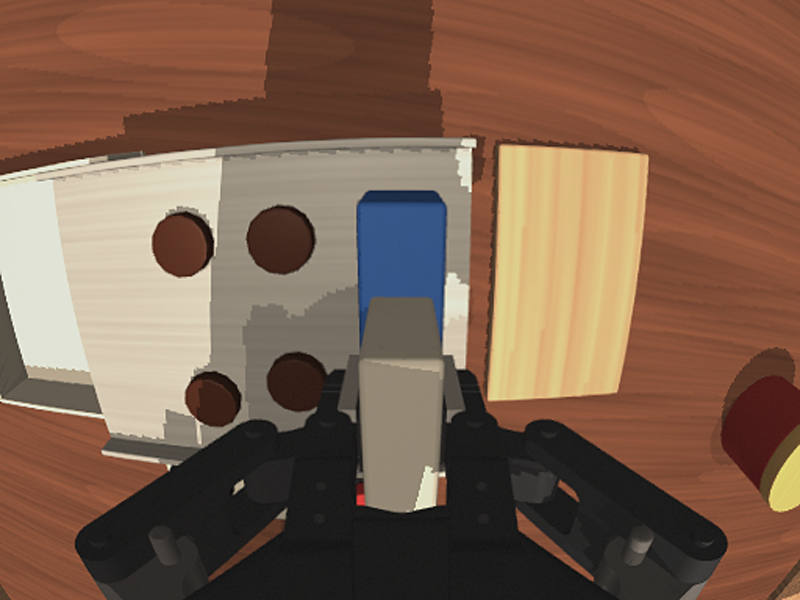

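The scraper sits square on the pan behind all four drops (drops at about (183,244), (281,240), (213,398), (297,381)). Lowering, then sweeping slowly.

Emit:
move_arm([
  {"delta_rot": [0, 0, 0], "travel": [0, 0, 0.004], "fingers": 0},
  {"delta_rot": [0, 0, 0], "travel": [0, 0, 0.008], "fingers": 0},
  {"delta_rot": [0, 0, 0], "travel": [0, 0, 0.008], "fingers": 0},
])

```text
time_s: 6.55
tcp_pos: [0.5987, -0.083, 0.1556]
tool_rot: [-3.131, -0.253, 0.0]
ft_force: [-0.5, -0.0, -1.3]
gripper_width: 0.25
```

Emit:
move_arm([
  {"delta_rot": [0, 0, 0], "travel": [0, -0.012, 0], "fingers": 0},
  {"delta_rot": [0, 0, 0], "travel": [0, -0.03, 0], "fingers": 0},
  {"delta_rot": [0, 0, 0], "travel": [0, -0.048, 0], "fingers": 0},
  {"delta_rot": [0, 0, 0], "travel": [0, -0.066, 0], "fingers": 0},
  {"delta_rot": [0, 0, 0], "travel": [0, -0.084, 0], "fingers": 0},
  {"delta_rot": [0, 0, 0], "travel": [0, -0.102, 0], "fingers": 0},
  {"delta_rot": [0, 0, 0], "travel": [0, -0.12, 0], "fingers": 0},
  {"delta_rot": [0, 0, 0], "travel": [0, -0.138, 0], "fingers": 0},
  {"delta_rot": [0, 0, 0], "travel": [0, -0.156, 0], "fingers": 0},
  {"delta_rot": [0, 0, 0], "travel": [0, -0.174, 0], "fingers": 0},
])

```text
time_s: 7.8
tcp_pos: [0.5819, 0.0208, 0.1557]
tool_rot: [-3.131, -0.253, 0.0]
ft_force: [-0.2, -0.7, -1.2]
gripper_width: 0.25
```

```bash
python3 - <<'E'
from h import *
import json
P=json.load(open("p.json"));s=P["s"];o=r.observe();print(o["tcp_pos"].round(4),o["ft_force"].round(1),loc(s,o["tcp_pos"]))
im=r.snapshot("wrist");cv2.imwrite("pics/w5.png",im[...,::-1])
plan(place(s,[.001,.13,.1555])[0],s[2],o)
E
```

```text
[0.5819 0.0208 0.1557] [-0.2 -0.7 -1.2] [0.00096412 0.0331116 ]
rot [-0.0, 0.0, 0.0] travel [0.0001, -0.1615, 0.0003] rows>= 1.6
```

View pics/w5.png

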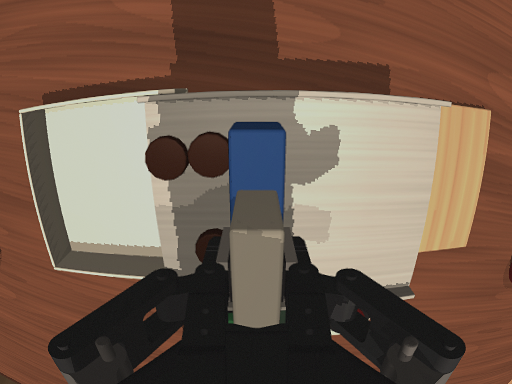

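The drops are being pushed along cleanly. Continuing past the pan end.

Emit:
move_arm([
  {"delta_rot": [0, 0, 0], "travel": [0, -0.018, 0], "fingers": 0},
  {"delta_rot": [0, 0, 0], "travel": [0, -0.035, 0], "fingers": 0},
  {"delta_rot": [0, 0, 0], "travel": [0, -0.05, 0], "fingers": 0},
  {"delta_rot": [0, 0, 0], "travel": [0, -0.065, 0], "fingers": 0},
  {"delta_rot": [0, 0, 0], "travel": [0, -0.08, 0], "fingers": 0},
  {"delta_rot": [0, 0, 0], "travel": [0, -0.095, 0], "fingers": 0},
  {"delta_rot": [0, 0, 0], "travel": [0, -0.11, 0], "fingers": 0},
  {"delta_rot": [0, 0, 0], "travel": [0, -0.13, 0], "fingers": 0},
  {"delta_rot": [0, 0, 0], "travel": [0, -0.15, 0], "fingers": 0},
  {"delta_rot": [0, 0, 0], "travel": [0, -0.165, 0], "fingers": 0},
])

```text
time_s: 9.1
tcp_pos: [0.566, 0.119, 0.1557]
tool_rot: [-3.131, -0.254, 0.0]
ft_force: [-0.4, -0.1, -1.7]
gripper_width: 0.25
```

Emit:
move_arm([
  {"delta_rot": [0, 0, 0], "travel": [0, 0, 0], "fingers": 0},
  {"delta_rot": [0, 0, 0], "travel": [0, 0, -0.04], "fingers": 0},
  {"delta_rot": [0, 0, 0], "travel": [0, 0, -0.1], "fingers": 0},
  {"delta_rot": [0, 0, 0], "travel": [0, 0.05, -0.13], "fingers": 0},
  {"delta_rot": [0, 0, 0], "travel": [0, 0.15, -0.13], "fingers": 0},
  {"delta_rot": [0, 0, 0], "travel": [0, 0.25, -0.13], "fingers": 0},
  {"delta_rot": [0, 0, 0], "travel": [0, 0.34, -0.13], "fingers": 0},
  {"delta_rot": [0, 0, 0], "travel": [0, 0.34, -0.13], "fingers": 0},
])

```text
time_s: 10.1
tcp_pos: [0.5986, -0.0911, 0.2334]
tool_rot: [3.129, 0.237, -0.001]
ft_force: [-0.4, 1.2, -1.5]
gripper_width: 0.25
```

```bash
python3 - <<'E'
from h import *
import json
P=json.load(open("p.json"));s=P["s"];o=r.observe();print(o["tcp_pos"].round(4),o["ft_force"].round(1),loc(s,o["tcp_pos"]))
a=r.snapshot("wrist");b=r.snapshot("side")[100:300,130:330]
cv2.imwrite("pics/m6.png",np.vstack([cv2.resize(a,(440,330)),cv2.resize(b,(440,440))])[:600 if 0 else 770:1,:,::-1] if 0 else np.hstack([cv2.resize(a,(400,300)),cv2.resize(b,(400,400))[:300]])[...,::-1])
for n in("wrist","side","scene"):
    if n=="scene": r.snapshot(n)
    print(n,[(np.round(d["rect"]).tolist(),round(d["p"],2)) for d in r.spot_in("drop0",n)[:6]])
b=P["b"]; t=place([b[0],b[1],s[2]],[0,0,0])[0]
plan([t[0],t[1],.2335],s[2],o);plan([t[0],t[1],.0835],s[2],o)
E
```

```text
[ 0.5986 -0.0911  0.2334] [-0.4  1.2 -1.5] [-0.00050354 -0.08008566]
wrist [([434.0, 216.0, 508.0, 291.0], 0.58), ([127.0, 260.0, 151.0, 282.0], 0.42)]
side [([234.0, 226.0, 245.0, 237.0], 0.54), ([226.0, 222.0, 234.0, 234.0], 0.44), ([204.0, 220.0, 212.0, 226.0], 0.41)]
scene []
rot [0.0012, 0.0003, -0.0031] travel [-0.0035, 0.169, 0.0006] rows>= 1.6
rot [0.0012, 0.0003, -0.0031] travel [-0.0033, 0.168, 0.2506] rows>= 2.9
```

View pics/m6.png

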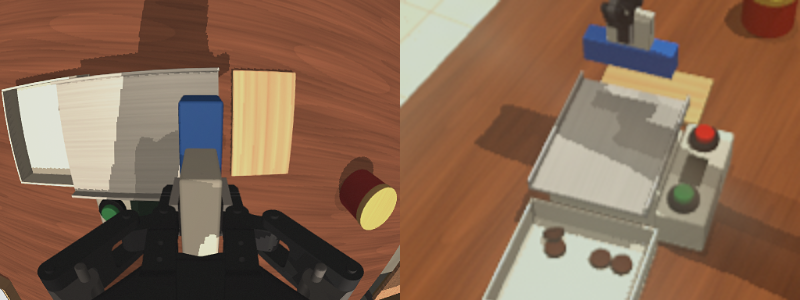

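All four drops are in the tray, at about (554,238), (556,248), (600,258) and (621,264), and the pan is empty. Returning the scraper to the board centre.

Emit:
move_arm([
  {"delta_rot": [0.0012, 0, -0.003], "travel": [-0.0035, 0.09, 0], "fingers": 0},
  {"delta_rot": [0.0012, 0, -0.003], "travel": [-0.0035, 0.169, 0], "fingers": 0},
  {"delta_rot": [0.0012, 0, -0.003], "travel": [-0.0035, 0.169, 0.04], "fingers": 0},
  {"delta_rot": [0.0012, 0, -0.003], "travel": [-0.0034, 0.168, 0.1], "fingers": 0},
  {"delta_rot": [0.0012, 0, -0.003], "travel": [-0.0034, 0.168, 0.16], "fingers": 0},
  {"delta_rot": [0.0012, 0, -0.003], "travel": [-0.0034, 0.168, 0.21], "fingers": 0},
  {"delta_rot": [0.0012, 0, -0.003], "travel": [-0.0034, 0.168, 0.24], "fingers": 0},
  {"delta_rot": [0.0012, 0, -0.003], "travel": [-0.0034, 0.168, 0.248], "fingers": 0},
  {"delta_rot": [0.0012, 0, -0.003], "travel": [-0.0034, 0.168, 0.25], "fingers": 0},
  {"delta_rot": [0.0012, 0, -0.003], "travel": [-0.0034, 0.168, 0.25], "fingers": 0},
])

```text
time_s: 11.65
tcp_pos: [0.6138, -0.1835, 0.0848]
tool_rot: [-3.127, -0.267, -0.002]
ft_force: [0.8, -0.6, -0.9]
gripper_width: 0.25
```

```bash
python3 - <<'E'
from h import *
import json
P=json.load(open("p.json"));s=P["s"];o=r.observe();print(o["tcp_pos"].round(4),o["ft_force"].round(1),loc([*P["b"][:2],s[2]],o["tcp_pos"]))
im=r.snapshot("wrist");cv2.imwrite("pics/w7.png",im[...,::-1])
E
```

```text
[ 0.6138 -0.1835  0.0848] [ 0.8 -0.6 -0.9] [0.0032889 0.0077125]
```

View pics/w7.png

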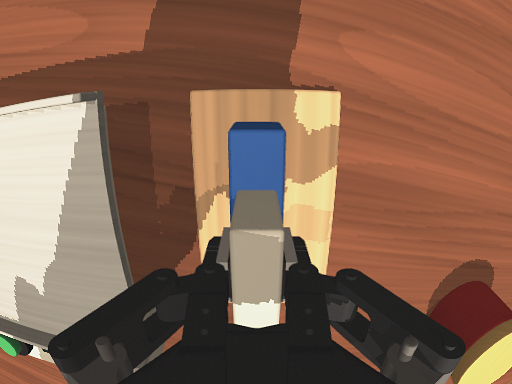

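Emit:
move_arm([
  {"delta_rot": [0, 0, 0], "travel": [0, 0.012, 0], "fingers": 0},
  {"delta_rot": [0, 0, 0], "travel": [0, 0.012, 0.003], "fingers": 0},
  {"delta_rot": [0, 0, 0], "travel": [0, 0.012, 0.0045], "fingers": 0},
  {"delta_rot": [0, 0, 0], "travel": [0, 0.012, 0.005], "fingers": 0},
  {"delta_rot": [0, 0, 0], "travel": [0, 0.012, 0.005], "fingers": 0},
])

```text
time_s: 12.32
tcp_pos: [0.6144, -0.1913, 0.0817]
tool_rot: [-3.128, -0.266, 0.0]
ft_force: [-4.0, -0.6, 7.5]
gripper_width: 0.251
```

Contact confirmed (+7.5 N). Opening, then rising.

Emit:
move_arm([
  {"delta_rot": [0, 0, 0], "travel": [0, 0, 0], "fingers": 1},
  {"delta_rot": [0, 0, 0], "travel": [0, 0, 0], "fingers": 1},
  {"delta_rot": [0, 0, 0], "travel": [0, 0, 0], "fingers": 1},
  {"delta_rot": [0, 0, 0], "travel": [0, 0, 0], "fingers": 1},
  {"delta_rot": [0, 0, 0], "travel": [0, 0, 0], "fingers": 1},
  {"delta_rot": [0, 0, 0], "travel": [0, 0, -0.04], "fingers": 1},
  {"delta_rot": [0, 0, 0], "travel": [0, 0, -0.1], "fingers": 1},
  {"delta_rot": [0, 0, 0], "travel": [0, 0, -0.19], "fingers": 1},
  {"delta_rot": [0, 0, 0], "travel": [0, 0, -0.27], "fingers": 1},
  {"delta_rot": [0, 0, 0], "travel": [0, 0, -0.3], "fingers": 1},
])

```text
time_s: 13.58
tcp_pos: [0.6158, -0.1914, 0.2642]
tool_rot: [-3.128, -0.267, -0.007]
ft_force: [0.8, -0.3, 0.3]
gripper_width: 0.999
```

```bash
python3 - <<'E'
from h import *
import json
P=json.load(open("p.json"));s=P["s"];o=r.observe();print(o["tcp_pos"].round(4),o["ft_force"].round(1),o["gripper_width"])
t=place(s,[-.117,.055,.16])[0];print(t);plan(t,s[2],o)
E
```

```text
[ 0.6158 -0.1914  0.2642] [ 0.8 -0.3  0.3] 0.9994576344489084
[0.46199631 0.02353298 0.16      ]
rot [-0.0005, -0.0015, 0.003] travel [-0.1927, -0.3963, 0.1734] rows>= 4.5
```

```bash
python3 - <<'E'
from h import *
import json
P=json.load(open("p.json"));s=P["s"]
def blob(im):
    h=cv2.cvtColor(im,cv2.COLOR_BGR2HSV);m=cv2.inRange(h,(50,90,60),(85,255,255));n,l,st,ce=cv2.connectedComponentsWithStats(m);i=1+np.argmax(st[1:,4]);return ce[i],st[i]
c=r.camera_info("wrist");im=r.snapshot("wrist")[...,::-1]
obs=[(json.load(open("wc.json")),cv2.imread("pics/w1raw.png")),(c,im)]
for cc,ii in obs:
    u,st=blob(ii);print(u,st)
    for z in(.07,.076,.082):w=wun(cc,u,z);print(z,w.round(4),(loc(s,w)*1000).round(1))
sc=r.camera_info("side");u,st=blob(r.snapshot("side")[...,::-1]);print(u,st)
for z in(.07,.076,.082):w=unproj(sc,u,z);print(z,w.round(4))
E
```

```text
[122.17760618 189.36293436] [114 180  18  19 259]
0.07 [0.4572 0.0284 0.07  ] [-121.    60.6]
0.076 [0.4599 0.0258 0.076 ] [-118.7   57.6]
0.082 [0.4625 0.0232 0.082 ] [-116.5   54.6]
[ 80.84306569 252.17883212] [ 72 243  19  20 274]
0.07 [0.454  0.0314 0.07  ] [-123.6   64.1]
0.076 [0.4586 0.0274 0.076 ] [-119.7   59.4]
0.082 [0.4632 0.0234 0.082 ] [-115.8   54.7]
[271.41176471 196.02941176] [267 192  10   9  68]
0.07 [0.4636 0.0151 0.07  ]
0.076 [0.4619 0.0194 0.076 ]
0.082 [0.4601 0.0236 0.082 ]
```

All three views agree: the button top is at z≈0.082, (0.462, 0.0235).

Emit:
move_arm([
  {"delta_rot": [0, 0, 0.003], "travel": [-0.05, -0.1, 0], "fingers": 0},
  {"delta_rot": [0, 0, 0.003], "travel": [-0.1, -0.2, 0], "fingers": 0},
  {"delta_rot": [0, 0, 0.003], "travel": [-0.15, -0.3, 0], "fingers": 0},
  {"delta_rot": [0, 0, 0.003], "travel": [-0.193, -0.396, 0], "fingers": 0},
  {"delta_rot": [0, 0, 0.003], "travel": [-0.193, -0.396, 0.05], "fingers": 0},
  {"delta_rot": [0, 0, 0.003], "travel": [-0.193, -0.396, 0.13], "fingers": 0},
  {"delta_rot": [0, 0, 0.003], "travel": [-0.193, -0.396, 0.18], "fingers": 0},
  {"delta_rot": [0, 0, 0.003], "travel": [-0.193, -0.396, 0.2], "fingers": 0},
  {"delta_rot": [0, 0, 0.003], "travel": [-0.193, -0.396, 0.2], "fingers": 0},
], newtons=20)

```text
time_s: 14.8
tcp_pos: [0.459, 0.0238, 0.1407]
tool_rot: [-3.127, -0.253, 0.005]
ft_force: [-0.3, -0.1, -0.9]
gripper_width: -0.001
```

```bash
python3 - <<'E'
from h import *
import json
P=json.load(open("p.json"));s=P["s"];o=r.observe();print(o["tcp_pos"].round(4),o["ft_force"].round(1),o["gripper_width"])
plan([.462,.0235,.108],s[2],o)
a=r.snapshot("wrist");b=r.snapshot("side")[80:260,160:340]
cv2.imwrite("pics/m8.png",np.hstack([cv2.resize(a,(400,300)),cv2.resize(b,(300,300),interpolation=cv2.INTER_CUBIC)])[...,::-1])
E
```

```text
[0.459  0.0238 0.1407] [-0.3 -0.1 -0.9] -0.0005036467047185693
rot [-0.0013, 0.0008, 0.0] travel [0.0049, 0.0015, 0.0544] rows>= 0.5
```

View pics/m8.png

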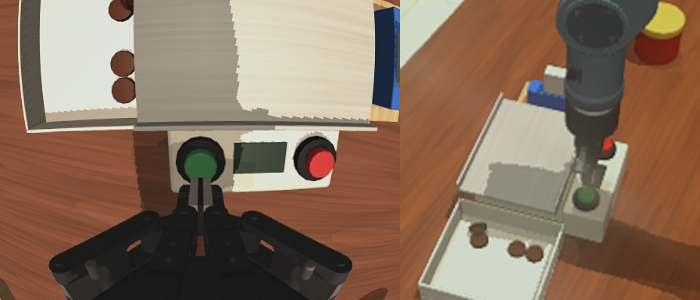

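The tips are right above the green button at (200,160) in the wrist view. The red button is well clear.

Emit:
move_arm([
  {"delta_rot": [0, 0, 0], "travel": [0.005, 0.0015, 0.02], "fingers": 0},
  {"delta_rot": [0, 0, 0], "travel": [0.005, 0.0015, 0.04], "fingers": 0},
  {"delta_rot": [0, 0, 0], "travel": [0.005, 0.0015, 0.054], "fingers": 0},
  {"delta_rot": [0, 0, 0], "travel": [0.005, 0.0015, 0.06], "fingers": 0},
  {"delta_rot": [0, 0, 0], "travel": [0.005, 0.0015, 0.06], "fingers": 0},
])

```text
time_s: 15.52
tcp_pos: [0.4627, 0.0235, 0.1054]
tool_rot: [-3.128, -0.252, 0.002]
ft_force: [-2.0, -0.3, 3.3]
gripper_width: -0.003
```

Emit:
move_arm([
  {"delta_rot": [0, 0, 0], "travel": [0, 0, 0.003], "fingers": 0},
  {"delta_rot": [0, 0, 0], "travel": [0, 0, 0.005], "fingers": 0},
  {"delta_rot": [0, 0, 0], "travel": [0, 0, 0.005], "fingers": 0},
])

```text
time_s: 15.9
tcp_pos: [0.4627, 0.0235, 0.103]
tool_rot: [-3.128, -0.252, 0.001]
ft_force: [-3.7, -1.1, 9.7]
gripper_width: 0.004
```

Emit:
move_arm([
  {"delta_rot": [0, 0, 0], "travel": [0, 0, 0.002], "fingers": 0},
  {"delta_rot": [0, 0, 0], "travel": [0, 0, 0.003], "fingers": 0},
  {"delta_rot": [0, 0, 0], "travel": [0, 0, 0.003], "fingers": 0},
])

```text
time_s: 16.27
tcp_pos: [0.4629, 0.0235, 0.1026]
tool_rot: [-3.129, -0.252, 0.001]
ft_force: [-9.2, -1.8, 31.4]
gripper_width: 0.0
```

```bash
python3 - <<'E'
from h import *
a=r.snapshot("wrist");cv2.imwrite("pics/w9raw.png",a[...,::-1]);b=r.snapshot("side");print(r.observe()["ft_force"])
f=lambda x,w,h:cv2.resize(x,(w,h),interpolation=cv2.INTER_CUBIC)
cv2.imwrite("pics/m9.png",np.hstack([f(a[140:290,170:370],480,360),f(b[170:220,245:295],300,300) if 0 else f(b[165:225,240:290],300,360)])[...,::-1])
E
```

```text
[-9.72537917 -2.27324276 31.00677291]
```

View pics/m9.png

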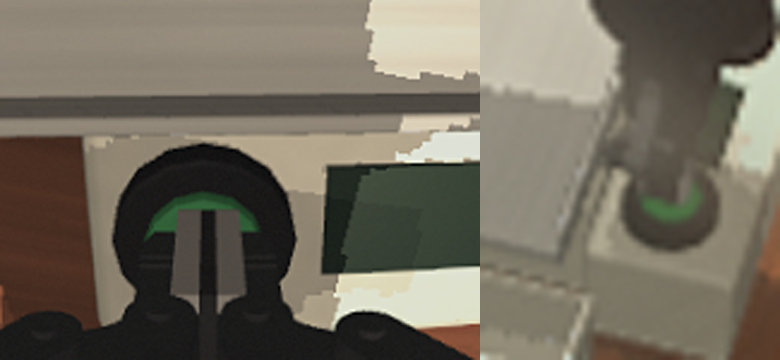

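The tips rest centred inside the green cap, which is sunk into its collar against a hard stop (31 N). Lifting off.

Emit:
move_arm([
  {"delta_rot": [0, 0, 0], "travel": [0, 0, -0.01], "fingers": 0},
  {"delta_rot": [0, 0, 0], "travel": [0, 0, -0.03], "fingers": 0},
  {"delta_rot": [0, 0, 0], "travel": [0, 0, -0.08], "fingers": 0},
  {"delta_rot": [0, 0, 0], "travel": [0, 0, -0.16], "fingers": 0},
  {"delta_rot": [0, 0, 0], "travel": [0, 0, -0.25], "fingers": 0},
  {"delta_rot": [0, 0, 0], "travel": [0, 0, -0.28], "fingers": 0},
  {"delta_rot": [0, 0, 0], "travel": [0, 0, -0.28], "fingers": 0},
  {"delta_rot": [0, 0, 0], "travel": [0, 0, -0.28], "fingers": 0},
])

```text
time_s: 17.38
tcp_pos: [0.4625, 0.0229, 0.2678]
tool_rot: [-3.128, -0.252, 0.003]
ft_force: [1.1, 0.1, 0.8]
gripper_width: 0.001
```

```bash
python3 - <<'E'
from h import *
print(r.observe()["ft_force"].round(1),r.observe()["tcp_pos"].round(3))
a=r.snapshot("wrist");b=r.snapshot("side")
f=lambda x,w,h:cv2.resize(x,(w,h),interpolation=cv2.INTER_CUBIC)
cv2.imwrite("pics/m10.png",np.hstack([f(a,440,330),f(b[80:300,150:350],300,330)])[...,::-1])
E
```

```text
[1.1 0.1 0.8] [0.462 0.023 0.268]
```

```bash
python3 - <<'E'
from h import *
import json
P=json.load(open("p.json"))
def blob(im,lo,hi):
    h=cv2.cvtColor(im,cv2.COLOR_RGB2HSV);m=cv2.inRange(h,lo,hi);n,l,st,ce=cv2.connectedComponentsWithStats(m);i=1+np.argmax(st[1:,4]);return ce[i].round(1),st[i]
c=r.camera_info("wrist");w=r.snapshot("wrist")
g=blob(w,(50,90,60),(85,255,255));print("green",g,"pred up",wproj(c,[.462,.0235,.082]),"pred down",wproj(c,[.462,.0235,.076]))
print("blue",blob(w,(100,120,40),(125,255,255)),"pred block top",wproj(c,place([.6144,-.1913,.165],[0,0,.052])))
r.snapshot("side");r.snapshot("scene")
for l,cam in(("scraper","side"),("drop0","side"),("drop0","wrist"),("tin","side"),("candy_jar","side"),("choc_jar","side"),("scraper","scene"),("tin","scene")):print(l,cam,[(np.round(d["rect"]).tolist(),round(d["p"],2)) for d in r.spot_in(l,cam)[:5]])
E
```

```text
green (array([255.6, 166.8]), array([243, 154,  26,  26, 534], dtype=int32)) pred up [[255.39246009 167.05271632]] pred down [[255.42916093 165.62271227]]
blue (array([432.3,  76.2]), array([ 418,   28,   34,   97, 2192], dtype=int32)) pred block top [[442.66552971  75.2690379 ]]
scraper side [([238.0, 119.0, 268.0, 151.0], 0.71)]
drop0 side [([231.0, 225.0, 246.0, 238.0], 0.55), ([204.0, 217.0, 213.0, 229.0], 0.53), ([201.0, 212.0, 211.0, 222.0], 0.49), ([230.0, 128.0, 288.0, 163.0], 0.49)]
drop0 wrist [([178.0, 96.0, 200.0, 122.0], 0.9), ([183.0, 73.0, 199.0, 99.0], 0.86), ([174.0, 25.0, 196.0, 54.0], 0.58), ([190.0, 17.0, 201.0, 41.0], 0.53)]
tin side [([300.0, 78.0, 330.0, 120.0], 0.94)]
candy_jar side [([188.0, 312.0, 231.0, 370.0], 0.7)]
choc_jar side [([121.0, 296.0, 172.0, 354.0], 0.73)]
scraper scene []
tin scene [([134.0, 256.0, 173.0, 305.0], 0.8)]
```

```bash
python3 -c "
from cell import r
print(r.hand_in(), r.observe()['time_s'])"
```

```text
the job is handed in; nothing more can be done
the job is handed in; nothing more can be done
```

I swept all four drops off the pan into the catch tray, then stood the scraper back on its board and let go. After that I pressed the green button to its stop and lifted away, and handed the job in at about 18 s.

**What the last checks showed:**
- **Drops:** the wrist camera finds all four drops in the tray and none on the pan. In the side view, only three of the detections are drops; a fourth, low-confidence one is on the board.
- **Scraper:** it was set down under light contact and released. It was found on the board in the last side and wrist images, but the detector missed it in the scene view.
- **Tare button:** the force rose from about 3 N to 31 N in under 3 mm, so it bottomed out. Afterwards the cap was back at its raised position to within half a pixel.
- **Jars, tin and red button:** the jars and tin were detected within about 3 pixels of where they started. The gripper went nowhere near the red button.

I had reached the 12-picture limit, so the final checks were made numerically and the last image was not viewed.

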